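# Unbolt the orange-lidded instrument case

### The arm

A 7-joint arm with a two-finger parallel gripper is mounted at the origin on the work surface. World frame = base frame: x ahead of the robot, y to its left, z up, the work surface at z = 0. Lengths are in m, angles in rad, forces in N, time in s.
With the tool pointing down it reaches from about 0.4 to 0.85 m from the base axis. Payload 10.4 kg.
Tool frame: the origin (TCP) lies on the mounting face of the last link; the fingertips stand r.tips_ahead ahead of it and the grasp point (between the pads) lies 164 mm ahead of it (r.tips_ahead is the distance from the TCP to the fingertips, in m); z points along the fingers, y is the line along which they close (so a half turn about z gives the same grasp; the last joint's range is limited). The gripper opens to 87 mm and grips with 3 to 60 N. Pads are 19 mm wide; open, the fingers measure 117 mm over their backs; the gripper's body (75 mm by 190 mm) begins 51 mm behind the grasp point.
Start: joints at [1.25, 0.332, -0.065, 1.46, 0.022, 1.35, -0.088], TCP at [0.183, -0.597, 0.405] pointing down, gripper open.
Joint ranges: [-2.6, 2.6], [-0.5, 2.12], [-1.47, 1.34], [0.16, 2.42], [-1.27, 4.41], [0.06, 2.06], [-2.6, 2.6]. Speed limits (rad/s): [2.22, 2.22, 2.79, 2.79, 3.14, 3.14, 3.14].

### API

Orientations are given as a unit quaternion [x, y, z, w].
In Python, from bench import telemetry, imaging, job, r gives the robot as it stands.
- The arm moves only by the tool move_arm, never from a script. Its argument "steps" is a list of rows, each an object of numbers: "dx", "dy", "dz": the shift along the tool's x, y, z in cm; "spin": the turn about the tool's z in rad. In form: [{"dx": .., "dy": .., "dz": .., "spin": ..}, ...]. A call has 1 to 12 rows; each row shifts and turns the commanded pose from where the row before left it, along the tool's axes as they then stand; what a row does not reach is not made up. A row lasts 1/10 s, in which the tool goes at most 50 mm and 8.59 degrees, less where a joint would pass 70% of its speed; a pose out of reach is approached as far as the arm can. A call with a gripper value outside its range is refused whole. "claw" is the finger opening in cm, from 0 to 8.7, set as the call begins (left out, the last holds). The fingers move at their own pace and stop on an object; "squeeze" is the grip in N (left out, the last holds). Time passes only in rows, so rows that do not move let the fingers close. It gives the time, the measured TCP pose, the force, the opening and the grip force at its end, in the units of the state.
- telemetry.read_state(): the state, without advancing time (a new reading comes with each control period).
- imaging.camera(name): name is "scene" or "top"; returns a dict with "img" (384x512x3 uint8, red, green, blue), "camera_matrix" (3x3 intrinsics, pixels), "R" (3x3) and "t" (3): a world point X has camera coordinates R X + t. Camera axes: x right, y down, z forward; pixel columns grow to the right and rows downward; lengths in m; the calibration is good to about 2 mm. A picture is of the moment at which its call begins. There is no depth.
- job.close_job(): hands the job in; it is judged then, once.
The state is a dict: "time": time; "joint_positions": joint angles; "joint_vel": joint speeds; "joint_torque": joint torques, N m; "ee_pos": TCP position; "eef_rot": TCP orientation; "ft_force": force on the tool from outside, world axes, zero at the start; "torque": the same for the moment, N m; "width": finger opening in m; "grip_force": force on a finger pad.
Only numpy, scipy, OpenCV 4.12 (cv2) and the standard library are available. Lean on these libraries where they do the work, as an engineer would, in place of code of your own. Each camera call takes 0.05 s, during which the arm holds its last target. There are 200 camera calls.

### The job

Unlock the microscope accessory case with the orange lid: lift the handle of its barrel bolt up out of the notch, then slide the bolt back as far as it will go, away from the black keeper block, and let go. Leave the bolt of the blue-lidded case as it is.

Things in the scene. Friction and masses are not known exactly. Their poses are not given: they have to be found in the camera images.
- orange_case: White metal case with an orange lid, 170 (x) by 240 (y) by 80 mm high, immovable. Origin: centre of its underside, z up. On the lid a brass bolt rod runs along y, its axis at x=-45, z=110 mm. Steel guard wall at x=-67 to -63, y=-70 to 42, top z=118, with a notch 14 mm wide at y=-45. Rod saddles at y=-63 and 35, top z=123. Black keeper block at y=-100 to -82, top z=124. All else is lower.
- orange_bolt (a joint): Slide of the orange case's bolt along the case's +y, in m: 0 = home in the keeper, 0.06 = fully drawn (stop). Starts at 0 to 0.002. Stiff, about 3 N. Handle stem and grip move with it: their centre is at case y = -45 mm + slide. With the stem in the notch it stops at about 0.003. The rod's tip leaves the keeper at 0.023.
- orange_handle (a joint): Handle angle about the rod, rad: 0 = level, towards case -x; pi/2 = up; stop 1.75. Starts 0 to 0.2, in the notch; clears the guard above 0.65; stays where left (1.2 N at the grip). An 8 mm stem carries a yellow roller, 22 mm diameter, 30 mm long along y, its centre 50 mm from the rod axis: case x=-45-50cos(angle), z=110+50sin(angle) mm. It can pivot in fingers pinching its flat ends.
- blue_grip (a point): Centre of the yellow roller grip on the bolt handle of the other case, which is alike in every way but has a blue lid. Its bolt is home and its handle lies in the notch; it is to be left alone.

How it is judged:
By the outcome, as a careful person would: the job done as asked, in the order asked, and still so for the second after the job is handed in, with the robot touching nothing.
It also fails if it takes over 32 s, if anything falls off the work surface, if the arm or the gripper's body presses on something with over 40 N, if the wrist force passes 120 N, or if a joint passes its speed limit or range.

## Working session

There is one attempt and no reset: what is moved stays moved. The work goes in short steps, Python scripts to look and compute and a tool call to move; the robot and the scene stay as the last step left them, time stands still between calls to the robot, and variables do not carry over. Pictures are saved under pics/ and viewed, at most 10 in all, crops included, and the job is handed in when it is done.

Besides the shell and the picture viewer there is one more tool, called as name(argument=value, ...), one argument or row to a line, values as JSON. move_arm: Moves the arm, as the interface text tells. Its arguments: {"type":"object","properties":{"steps":{"type":"array","items":{"type":"object","properties":{"dx":{"type":"number"},"dy":{"type":"number"},"dz":{"type":"number"},"spin":{"type":"number"}}}},"claw":{"type":"number"},"squeeze":{"type":"number"}},"required":["steps"]}

```bash
mkdir -p pics; ls; python3 - <<'E'
from bench import telemetry, imaging, job, r
import cv2, numpy as np
s=telemetry.read_state()
print(s, r.tips_ahead)
for n in ("scene","top"):
    c=imaging.camera(n); cv2.imwrite(f"pics/{n}0.png",c["img"][:,:,::-1]); np.savez(f"pics/{n}0.npz",**c)
    print(n,c["camera_matrix"],c["R"],c["t"])
E
```

```text
pics
{'time': 0.0, 'joint_positions': array([ 1.2504176 ,  0.33287535, -0.06470515,  1.46092949,  0.02158769,
        1.34988632, -0.08850546]), 'joint_vel': array([-3.47754391e-05,  3.43588374e-04,  1.58787911e-04, -8.63773324e-04,
       -6.80880158e-04, -1.81609870e-03,  4.26272220e-04]), 'joint_torque': array([ 2.29689413e-04, -6.23272562e+01,  2.46732304e-02, -3.89893055e+01,
       -6.13057776e-02,  3.99638282e-02,  1.72192599e-04]), 'ee_pos': array([ 0.18334792, -0.59737296,  0.40395724]), 'eef_rot': array([ 9.88934903e-01,  1.48348461e-01, -1.29022776e-04, -6.89819901e-04]), 'ft_force': array([-0.21246678,  0.44272408, -0.01333599]), 'torque': array([-0.02699597,  0.02674195,  0.0212404 ]), 'grip_force': 0.0, 'width': 0.08740310311917618} 0.1822
scene [[465.17627693   0.         250.93928287]
 [  0.         465.17627693 195.45386782]
 [  0.           0.           1.        ]] [[ 0.5479661   0.83618909 -0.02282457]
 [ 0.50643879 -0.35334596 -0.78655348]
 [-0.66577241  0.4194454  -0.6171002 ]] [-0.26654473 -0.22129958  1.30760091]
top [[351.97924315   0.         251.42816179]
 [  0.         351.97924315 187.14121842]
 [  0.           0.           1.        ]] [[ 0.02135804 -0.9997032   0.01171977]
 [-0.99496896 -0.02240163 -0.09764702]
 [ 0.09788058 -0.00957526 -0.9951521 ]] [-0.04849336  0.56080602  0.80886463]
```

View pics/top0.png

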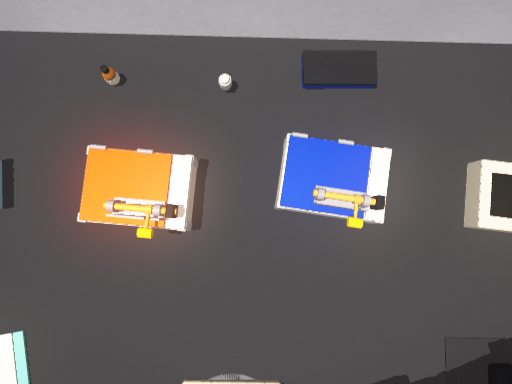

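View pics/scene0.png

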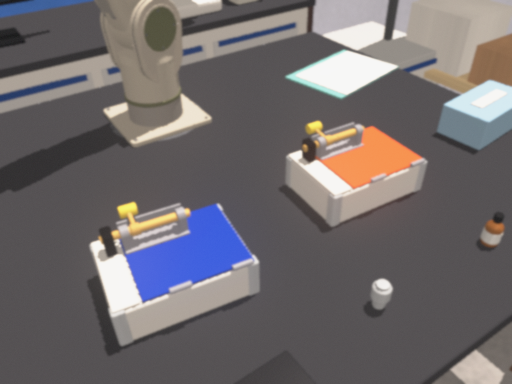

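The top view shows the orange case on the left at about (138,188), with its yellow grip at (145,233) and keeper at (172,211). The blue case is on the right, with its grip at (355,223). I'll crop in to pick points for a pose fit.

```bash
python3 - <<'E'
import cv2, numpy as np
a=cv2.imread("pics/top0.png")[135:255,70:205]; b=cv2.imread("pics/scene0.png")[110:230,280:430]
f=lambda i:cv2.resize(i,None,fx=5,fy=5,interpolation=cv2.INTER_CUBIC)
A=f(a)
for k in range(0,135,10): cv2.putText(A,str(70+k),(k*5,8),0,.3,(255,255,255)); cv2.line(A,(k*5,10),(k*5,16),(255,255,255))
for k in range(0,120,10): cv2.putText(A,str(135+k),(0,k*5+3),0,.3,(255,255,255))
cv2.imwrite("pics/c_top.png",A)
B=f(b)
for k in range(0,150,10): cv2.putText(B,str(280+k),(k*5,8),0,.3,(255,255,255)); cv2.line(B,(k*5,10),(k*5,16),(255,255,255))
for k in range(0,120,10): cv2.putText(B,str(110+k),(0,k*5+3),0,.3,(255,255,255))
cv2.imwrite("pics/c_scene.png",B)
for n in("top0","scene0"):
    h=cv2.cvtColor(cv2.imread(f"pics/{n}.png"),cv2.COLOR_BGR2HSV)
    m=cv2.inRange(h,(27,180,120),(33,255,255)); N,_,st,c=cv2.connectedComponentsWithStats(m)
    print(n,[(st[i].tolist(),c[i].round(1).tolist()) for i in range(1,N) if st[i,4]>15])
E
```

```text
top0 [([349, 217, 14, 11, 115], [355.3, 222.2]), ([137, 228, 14, 10, 117], [143.6, 232.6])]
scene0 []
```

View pics/c_top.png

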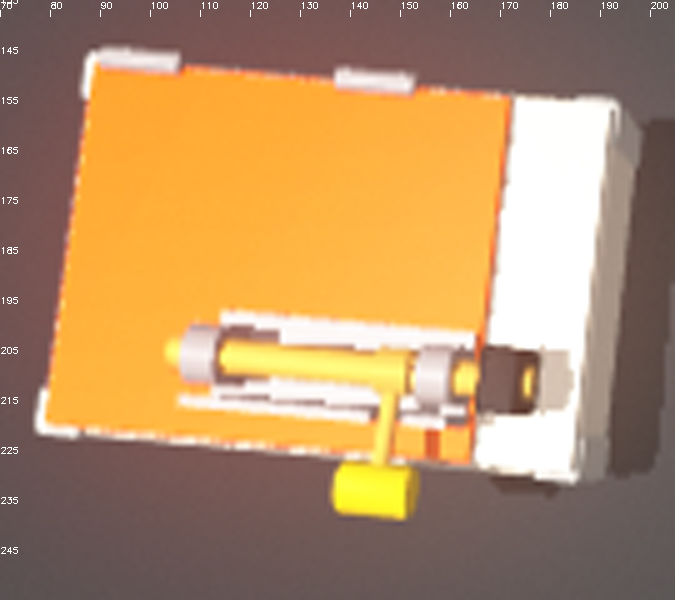

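View pics/c_scene.png

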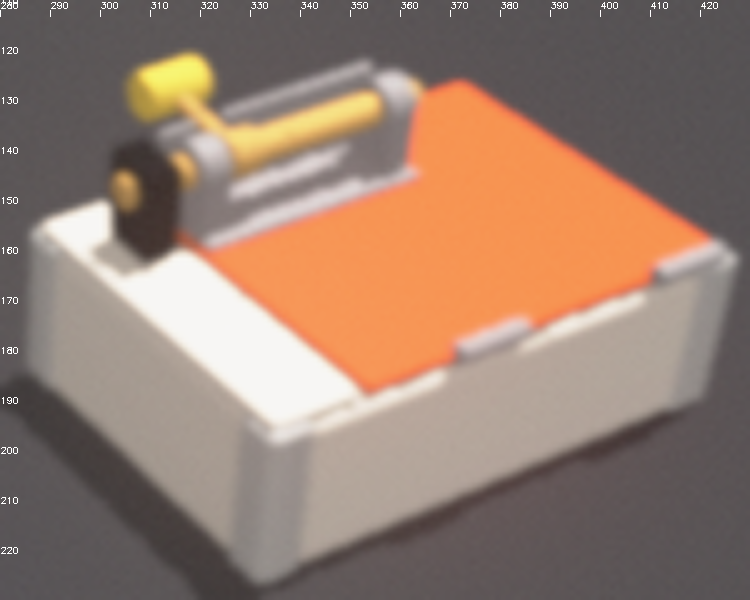

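The close crops show the orange case corners, both saddles and the roller clearly: top roller at about (145,233), scene roller at about (314,127). Next step is fitting the case pose and handle angle jointly.

```bash
cat > fit.py <<'E'
import numpy as np
from scipy.optimize import least_squares
from scipy.spatial.transform import Rotation as Ro
def proj(c,X):
    p=(c["R"]@np.asarray(X).T).T+c["t"]; p=p@c["camera_matrix"].T; return p[:,:2]/p[:,2:]
def rol(a,s=0): return [-.045-.05*np.cos(a),-.045+s,.11+.05*np.sin(a)]
def world(p,L): 
    c,s=np.cos(p[2]),np.sin(p[2]); L=np.atleast_2d(L)
    return np.c_[p[0]+c*L[:,0]-s*L[:,1],p[1]+s*L[:,0]+c*L[:,1],L[:,2]]
E
python3 - <<'E'
from fit import *
T=dict(np.load("pics/top0.npz"));S=dict(np.load("pics/scene0.npz"))
k=lambda x,y,z:[x/1e3,y/1e3,z/1e3]
tl=[k(85,120,80),k(85,-120,80),k(-85,-120,80),k(-85,120,80),k(-45,-63,123),k(-45,35,123)]
tu=np.array([[88,48],[617,99],[576,482],[37,434],[433,375],[200,352],[375,490]])/5+[70,135]-.4
sl=[k(85,-120,80),k(-85,-120,80),k(85,120,80),k(85,-120,0)]
su=np.array([[275,437],[40,232],[735,258],[262,585],[170,87]])/5+[280,110]-.4
def res(p): return np.r_[(proj(T,world(p,tl+[rol(p[3])]))-tu),(proj(S,world(p,sl+[rol(p[3])]))-su)].ravel()
o=least_squares(res,[.5,.3,0,.1],loss='soft_l1'); p=o.x
print(p); print(res(p).reshape(-1,2).round(1).tolist())
np.save("pose.npy",p)
print("roller",world(p,rol(p[3])),"rod",world(p,k(-45,-45,110)))
# roller of blue for reference
from scipy.spatial.transform import Rotation as Ro
print(Ro.from_quat([.98893,.14835,0,0]).as_matrix().round(3))
E
```

```text
[ 0.55168528  0.22259069 -0.06604875  0.16392759]
[[-1.0, 0.2], [-0.1, -0.5], [0.1, -1.1], [-1.1, -1.1], [-0.2, -0.9], [-0.4, -0.4], [0.7, -0.9], [-0.5, -1.7], [-2.3, -2.5], [-0.1, -2.6], [-1.4, 0.2], [-1.1, -0.2]]
roller [[0.45459123 0.18391464 0.11815972]] rod [[0.50381337 0.18065884 0.11      ]]
[[ 0.956  0.293  0.   ]
 [ 0.293 -0.956  0.   ]
 [ 0.     0.    -1.   ]]
```

The fit agrees to about 2 px (roughly 2 mm). The roller is at (0.455, 0.184, 0.118), the handle angle about 0.16 and the case yaw -0.066. I'll align the tool y axis with the rod and carry over at the current height.

move_arm(
  steps=[
    {"spin": 0.12},
    {"spin": 0.12},
    {"spin": 0.12},
    {"dx": 2.7, "dy": -3.6},
    {"dx": 2.7, "dy": -3.6},
    {"dx": 2.7, "dy": -3.6},
    {"dx": 2.7, "dy": -3.6},
    {"dx": 2.7, "dy": -3.6},
    {"dx": 2.7, "dy": -3.6},
    {"dx": 2.7, "dy": -3.6},
    {"dx": 2.7, "dy": -3.6},
    {"dx": 2.7, "dy": -3.6},
  ],
  claw=8.7,
  squeeze=15,
)

```text
$.steps[0]: bad value
```

move_arm(
  steps=[
    {"dx": 0, "dy": 0, "dz": 0, "spin": 0.12},
    {"dx": 0, "dy": 0, "dz": 0, "spin": 0.12},
    {"dx": 0, "dy": 0, "dz": 0, "spin": 0.12},
    {"dx": 2.7, "dy": -3.6, "dz": 0, "spin": 0},
    {"dx": 2.7, "dy": -3.6, "dz": 0, "spin": 0},
    {"dx": 2.7, "dy": -3.6, "dz": 0, "spin": 0},
    {"dx": 2.7, "dy": -3.6, "dz": 0, "spin": 0},
    {"dx": 2.7, "dy": -3.6, "dz": 0, "spin": 0},
    {"dx": 2.7, "dy": -3.6, "dz": 0, "spin": 0},
    {"dx": 2.7, "dy": -3.6, "dz": 0, "spin": 0},
    {"dx": 2.7, "dy": -3.6, "dz": 0, "spin": 0},
    {"dx": 2.7, "dy": -3.6, "dz": 0, "spin": 0},
  ],
  claw=8.7,
  squeeze=15,
)

```text
time: 1.3
ee_pos: [0.4468, -0.2876, 0.4046]
eef_rot: [1.0, -0.031, -0.0, 0.0]
ft_force: [0.8, -1.1, 0.0]
width: 0.0868
grip_force: 0.0
```

move_arm(
  steps=[
    {"dx": -0.18, "dy": -3.9, "dz": 0, "spin": 0},
    {"dx": -0.18, "dy": -3.9, "dz": 0, "spin": 0},
    {"dx": -0.18, "dy": -3.9, "dz": 0, "spin": 0},
    {"dx": -0.18, "dy": -3.9, "dz": 0, "spin": 0},
    {"dx": -0.18, "dy": -3.9, "dz": 0, "spin": 0},
    {"dx": -0.18, "dy": -3.9, "dz": 0, "spin": 0},
    {"dx": -0.18, "dy": -3.9, "dz": 0, "spin": 0},
    {"dx": -0.18, "dy": -3.9, "dz": 0, "spin": 0},
    {"dx": -0.18, "dy": -3.9, "dz": 0, "spin": 0},
    {"dx": -0.18, "dy": -3.9, "dz": 0, "spin": 0},
    {"dx": -0.18, "dy": -3.9, "dz": 0, "spin": 0},
    {"dx": -0.18, "dy": -3.9, "dz": 0, "spin": 0},
  ],
)

```text
time: 2.5
ee_pos: [0.4532, 0.1806, 0.4047]
eef_rot: [1.0, -0.031, 0.0, 0.0]
ft_force: [-0.2, -0.3, -0.6]
width: 0.0872
grip_force: 0.0
```

move_arm(
  steps=[
    {"dx": 0.15, "dy": -0.3, "dz": 2, "spin": 0},
    {"dx": 0, "dy": 0, "dz": 3, "spin": 0},
    {"dx": 0, "dy": 0, "dz": 2.5, "spin": 0},
    {"dx": 0, "dy": 0, "dz": 0, "spin": 0},
  ],
)

```text
time: 2.9
ee_pos: [0.4542, 0.1815, 0.3267]
eef_rot: [1.0, -0.031, -0.003, 0.001]
ft_force: [-0.6, -0.6, 0.2]
width: 0.0871
grip_force: 0.0
```

```bash
python3 - <<'E'
from bench import telemetry, imaging
from fit import *
import cv2
s=telemetry.read_state(); print(s["ee_pos"],s["joint_positions"].round(2))
p=np.load("pose.npy"); out=[]
Rm=Ro.from_quat(s["eef_rot"])
for n,(x,y) in (("scene",(270,70)),("top",(95,180))):
    c=imaging.camera(n); np.savez(f"pics/{n}1.npz",**c); im=c["img"][:,:,::-1].copy()
    im=cv2.resize(im[y:y+90,x:x+100],None,fx=4,fy=4,interpolation=cv2.INTER_CUBIC)
    tip=s["ee_pos"]+Rm.apply([0,0,.1822])
    for P,col in ((world(p,rol(p[3]))[0],(0,0,255)),(tip,(255,0,255))):
        u=(proj(c,[P])[0]-[x,y]+.5)*4; cv2.drawMarker(im,tuple(int(v) for v in u),col,0,10,1)
    out.append(im)
cv2.imwrite("pics/close1.png",np.hstack(out))
E
```

```text
[0.45421631 0.18147424 0.32669484] [ 0.25  0.17 -0.78  1.88  0.13  1.15 -2.2 ]
```

View pics/close1.png

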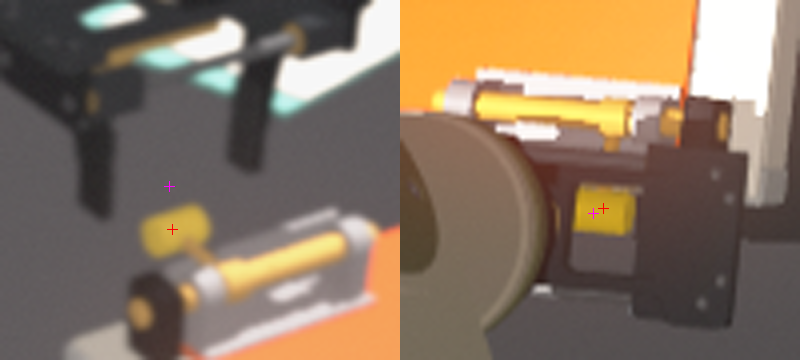

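The scene view puts the fingers either side of the roller, which sits at crop (175,230), and the predicted marks match within about 2 mm. Now descend and pinch.

move_arm(
  steps=[
    {"dx": 0.05, "dy": -0.15, "dz": 2, "spin": 0},
    {"dx": 0, "dy": 0, "dz": 2, "spin": 0},
    {"dx": 0, "dy": 0, "dz": 0.5, "spin": 0},
    {"dx": 0, "dy": 0, "dz": 0, "spin": 0},
  ],
)

```text
time: 3.4
ee_pos: [0.4561, 0.1836, 0.2855]
eef_rot: [1.0, -0.031, 0.0, -0.0]
ft_force: [0.3, 0.3, 1.1]
width: 0.0866
grip_force: 0.0
```

move_arm(
  steps=[
    {"dx": 0, "dy": 0, "dz": 0, "spin": 0},
    {"dx": 0, "dy": 0, "dz": 0, "spin": 0},
    {"dx": 0, "dy": 0, "dz": 0, "spin": 0},
    {"dx": 0, "dy": 0, "dz": 0, "spin": 0},
    {"dx": 0, "dy": 0, "dz": 0, "spin": 0},
    {"dx": 0, "dy": 0, "dz": 0, "spin": 0},
    {"dx": 0, "dy": 0, "dz": 0, "spin": 0},
    {"dx": 0, "dy": 0, "dz": 0, "spin": 0},
  ],
  claw=2.6,
  squeeze=15,
)

```text
time: 4.2
ee_pos: [0.4558, 0.1837, 0.2847]
eef_rot: [1.0, -0.031, -0.0, -0.0]
ft_force: [-0.1, 5.1, 0.4]
width: 0.0314
grip_force: 2.6
```

move_arm(
  steps=[
    {"dx": 0, "dy": 0, "dz": 0, "spin": 0},
    {"dx": 0, "dy": 0, "dz": 0, "spin": 0},
    {"dx": 0, "dy": 0, "dz": 0, "spin": 0},
    {"dx": 0, "dy": 0, "dz": 0, "spin": 0},
  ],
  claw=2.0,
  squeeze=20,
)

```text
time: 4.6
ee_pos: [0.4558, 0.1842, 0.2848]
eef_rot: [1.0, -0.031, 0.0, -0.001]
ft_force: [0.0, 6.0, -2.3]
width: 0.0295
grip_force: 20.0
```

move_arm(
  steps=[
    {"dx": 0, "dy": -0.1, "dz": 0, "spin": 0},
    {"dx": 0.11, "dy": 0, "dz": -0.41, "spin": 0},
    {"dx": 0.11, "dy": 0, "dz": -0.41, "spin": 0},
    {"dx": 0.18, "dy": 0, "dz": -0.39, "spin": 0},
    {"dx": 0.18, "dy": 0, "dz": -0.39, "spin": 0},
    {"dx": 0.24, "dy": 0, "dz": -0.35, "spin": 0},
    {"dx": 0.24, "dy": 0, "dz": -0.35, "spin": 0},
    {"dx": 0, "dy": 0, "dz": 0, "spin": 0},
  ],
)

```text
time: 5.4
ee_pos: [0.4666, 0.1839, 0.3083]
eef_rot: [1.0, -0.031, -0.0, 0.0]
ft_force: [-4.6, 1.0, 0.7]
width: 0.0294
grip_force: 20.0
```

move_arm(
  steps=[
    {"dx": 0.28, "dy": 0, "dz": -0.3, "spin": 0},
    {"dx": 0.3, "dy": 0, "dz": -0.3, "spin": 0},
    {"dx": 0.34, "dy": 0, "dz": -0.25, "spin": 0},
    {"dx": 0.35, "dy": 0, "dz": -0.25, "spin": 0},
    {"dx": 0.38, "dy": 0, "dz": -0.19, "spin": 0},
    {"dx": 0.38, "dy": 0, "dz": -0.19, "spin": 0},
    {"dx": 0, "dy": 0, "dz": 0, "spin": 0},
  ],
)

```text
time: 6.1
ee_pos: [0.487, 0.1826, 0.3231]
eef_rot: [1.0, -0.031, -0.0, 0.0]
ft_force: [-5.3, 1.5, 1.4]
width: 0.0297
grip_force: 20.0
```

```bash
python3 - <<'E'
from bench import telemetry, imaging
from fit import *
import cv2
p=np.load("pose.npy"); out=[]
for n,(x,y) in (("scene",(270,70)),("top",(95,180))):
    c=imaging.camera(n); im=c["img"][:,:,::-1].copy()
    im=cv2.resize(im[y:y+90,x:x+100],None,fx=4,fy=4,interpolation=cv2.INTER_CUBIC)
    u=(proj(c,world(p,rol(1.2)))[0]-[x,y]+.5)*4; cv2.drawMarker(im,tuple(int(v) for v in u),(0,0,255),0,10,1)
    out.append(im)
cv2.imwrite("pics/lift.png",np.hstack(out))
E
```

```text
(no output)
```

View pics/lift.png

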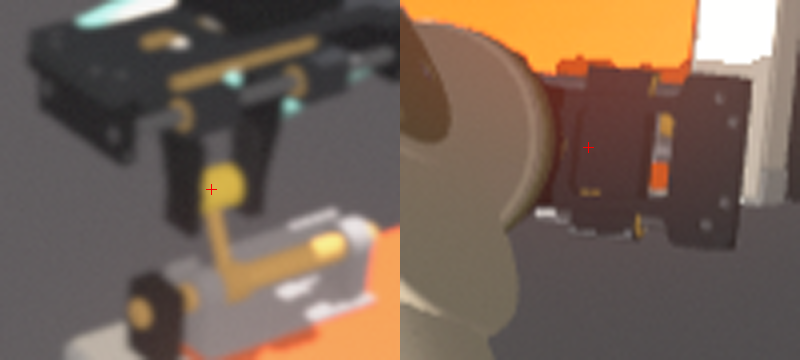

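The handle is now up near 1.2 rad, with the roller between the pads at crop (222,187), well clear of the guard. Next I'll slide the bolt along case +y, which is tool -y.

move_arm(
  steps=[
    {"dx": 0, "dy": -0.45, "dz": 0, "spin": 0},
    {"dx": 0, "dy": -0.45, "dz": 0, "spin": 0},
    {"dx": 0, "dy": -0.45, "dz": 0, "spin": 0},
    {"dx": 0, "dy": -0.45, "dz": 0, "spin": 0},
    {"dx": 0, "dy": -0.45, "dz": 0, "spin": 0},
    {"dx": 0, "dy": -0.45, "dz": 0, "spin": 0},
    {"dx": 0, "dy": -0.45, "dz": 0, "spin": 0},
    {"dx": 0, "dy": -0.45, "dz": 0, "spin": 0},
    {"dx": 0, "dy": -0.45, "dz": 0, "spin": 0},
    {"dx": 0, "dy": -0.45, "dz": 0, "spin": 0},
    {"dx": 0, "dy": -0.45, "dz": 0, "spin": 0},
    {"dx": 0, "dy": -0.45, "dz": 0, "spin": 0},
  ],
)

```text
time: 7.4
ee_pos: [0.4905, 0.236, 0.3231]
eef_rot: [1.0, -0.032, 0.0, 0.001]
ft_force: [-5.0, -2.4, 4.4]
width: 0.03
grip_force: 20.0
```

move_arm(
  steps=[
    {"dx": 0, "dy": -0.2, "dz": 0, "spin": 0},
    {"dx": 0, "dy": -0.2, "dz": 0, "spin": 0},
    {"dx": 0, "dy": 0, "dz": 0, "spin": 0},
  ],
)

```text
time: 7.7
ee_pos: [0.4907, 0.2404, 0.323]
eef_rot: [1.0, -0.031, 0.0, 0.0]
ft_force: [-4.0, -1.0, 5.0]
width: 0.0296
grip_force: 20.0
```

move_arm(
  steps=[
    {"dx": 0, "dy": -0.2, "dz": 0, "spin": 0},
    {"dx": 0, "dy": -0.1, "dz": 0, "spin": 0},
    {"dx": 0, "dy": 0, "dz": 0, "spin": 0},
  ],
)

```text
time: 8.0
ee_pos: [0.4909, 0.2429, 0.323]
eef_rot: [1.0, -0.032, 0.0, 0.001]
ft_force: [-6.2, -4.1, 8.2]
width: 0.0298
grip_force: 20.0
```

move_arm(
  steps=[
    {"dx": 0, "dy": -0.15, "dz": 0, "spin": 0},
    {"dx": 0, "dy": -0.15, "dz": 0, "spin": 0},
    {"dx": 0, "dy": 0, "dz": 0, "spin": 0},
  ],
)

```text
time: 8.3
ee_pos: [0.4912, 0.244, 0.3228]
eef_rot: [0.999, -0.032, -0.0, 0.003]
ft_force: [-8.2, -14.9, 15.3]
width: 0.0295
grip_force: 20.0
```

The stop is reached: 15 N and about 61 mm of travel. Open the fingers, then rise.

move_arm(
  steps=[
    {"dx": 0, "dy": 0, "dz": 0, "spin": 0},
    {"dx": 0, "dy": 0, "dz": 0, "spin": 0},
    {"dx": 0, "dy": 0, "dz": 0, "spin": 0},
    {"dx": 0, "dy": 0, "dz": 0, "spin": 0},
    {"dx": 0, "dy": 0, "dz": 0, "spin": 0},
    {"dx": 0, "dy": 0, "dz": 0, "spin": 0},
  ],
  claw=7.5,
)

```text
time: 8.9
ee_pos: [0.4908, 0.2466, 0.3225]
eef_rot: [1.0, -0.031, 0.0, -0.0]
ft_force: [-0.5, -1.2, -0.1]
width: 0.0692
grip_force: 0.0
```

move_arm(
  steps=[
    {"dx": 0, "dy": 0.2, "dz": -0.5, "spin": 0},
    {"dx": 0, "dy": 0, "dz": -2, "spin": 0},
    {"dx": 0, "dy": 0, "dz": -4, "spin": 0},
    {"dx": 0, "dy": 0, "dz": -4, "spin": 0},
    {"dx": 0, "dy": 0, "dz": -3, "spin": 0},
    {"dx": -3, "dy": 0, "dz": 0, "spin": 0},
    {"dx": -3, "dy": 3, "dz": 0, "spin": 0},
    {"dx": 0, "dy": 4, "dz": 0, "spin": 0},
    {"dx": 0, "dy": 4, "dz": 0, "spin": 0},
    {"dx": 0, "dy": 4, "dz": 0, "spin": 0},
    {"dx": 0, "dy": 4, "dz": 0, "spin": 0},
    {"dx": 0, "dy": 0, "dz": 0, "spin": 0},
  ],
)

```text
time: 10.1
ee_pos: [0.4187, 0.0538, 0.4578]
eef_rot: [0.999, -0.035, 0.0, 0.001]
ft_force: [0.1, -0.5, -0.8]
width: 0.0749
grip_force: 0.0
```

```bash
python3 - <<'E'
from bench import telemetry, imaging
from fit import *
import cv2
p=np.load("pose.npy"); out=[]
s=telemetry.read_state(); print(s["time"],s["ee_pos"],s["ft_force"])
for n,(x,y) in (("scene",(270,70)),("top",(85,155))):
    c=imaging.camera(n); im=c["img"][:,:,::-1].copy()
    im=cv2.resize(im[y:y+90,x:x+100],None,fx=4,fy=4,interpolation=cv2.INTER_CUBIC)
    u=(proj(c,world(p,rol(1.2,.06)))[0]-[x,y]+.5)*4; cv2.drawMarker(im,tuple(int(v) for v in u),(0,0,255),0,10,1)
    out.append(im)
cv2.imwrite("pics/end.png",np.hstack(out))
E
```

```text
10.1 [0.41867023 0.05376937 0.45784669] [ 0.07329638 -0.45760454 -0.77342754]
```

View pics/end.png

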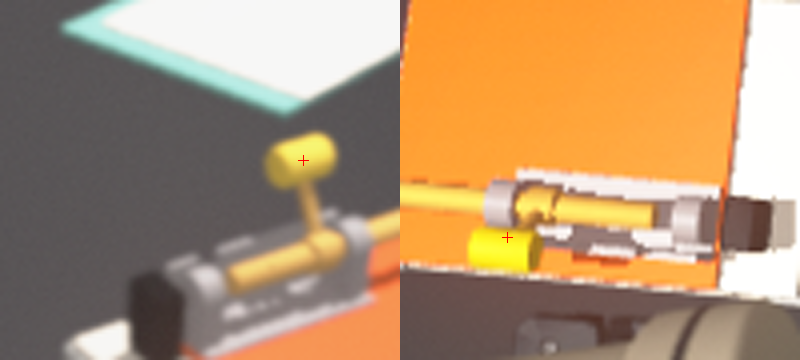

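The bolt is fully drawn: its roller is at scene crop (302,160) where predicted, and the rod is clear of the keeper. The handle stands up above the guard and the robot is away, so I'm handing in.

```bash
python3 -c "
from bench import job
print(job.close_job())"
```

```text
the job is handed in; nothing more can be done
None
```

The orange case is unlocked: its handle was lifted out of the notch, the bolt slid back to its stop clear of the keeper, and then released. The blue case's bolt was not touched, and I handed the job in at about 10 s of the 32 s allowed.

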